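# Hang the weighing pan behind the hook's flap and tare the scale with one light click

### The arm

A 7-joint arm with a two-finger parallel gripper is mounted at the origin on the work surface. World frame = base frame: x ahead of the robot, y to its left, z up, the work surface at z = 0. Lengths are in mm, angles in rad, forces in N, time in s.
With the tool pointing down it reaches from about 400 to 900 mm from the base axis. Payload 5.6 kg.
Tool frame: the origin (TCP) lies on the front face of the gripper's body, between the roots of the fingers; the fingertips stand 88 mm ahead of it and the grasp point (between the pads) lies 69 mm ahead of it; z points along the fingers, y is the line along which they close (so a half turn about z gives the same grasp; the last joint's range is limited). The gripper opens to 92 mm and grips with 3 to 60 N. Pads are 20 mm wide; open, the fingers measure 128 mm over their backs; the gripper's body (75 mm by 189 mm) begins 69 mm behind the grasp point.
Start: joints at [-1.367, 0.468, -0.012, 1.603, 0.006, 1.071, -0.056], TCP at [158.834, 630.299, 302.692] pointing down, gripper open.
Joint ranges: [-2.53, 2.53], [-0.31, 2.02], [-1.57, 1.55], [0.28, 2.44], [-1.29, 4.43], [0.15, 1.84], [-2.92, 2.92]. Speed limits (rad/s): [2.57, 2.57, 3.14, 3.14, 3.14, 3.14, 3.14].

### API

Orientations are given as a unit quaternion [w, x, y, z].
In Python, from station import state, capture, get_calibration, job gives the robot as it stands.
- The arm moves only by the tool drive_tool, never from a script. Its argument "commands" is a list of rows, each a list of 3 entries, a list of its own where there are three numbers: the shift along the tool's x, y, z in mm, then the turn about the tool's z in rad, then the finger opening in mm, from 0 to 91.9. A call has 1 to 8 rows; each row is the pose to reach, as a shift and turn from the pose commanded when the call began, along the tool's axes at that moment; what a row does not reach only later rows make up. A row lasts 1/8 s, in which the tool goes at most 62.5 mm and 10.7 degrees, less where a joint would pass 70% of its speed; a pose out of reach is approached as far as the arm can. A call with a gripper value outside its range is refused whole. The fingers move at their own pace and stop on an object; the grip force is fixed at half the most. Time passes only in rows, so rows that repeat a pose let the fingers close. It gives the time, the measured TCP pose, the force, the opening and the grip force at its end, in the units of the state.
- state(): the state, without advancing time (a new reading comes with each control period).
- capture(name): name is "side" or "top" or "wrist"; returns (picture, depth): 400x640x3 uint8, red, green, blue; 400x640 float32, mm along the optical axis (not along the pixel's ray), 0 where there is no reading.
- get_calibration(name): a dict with "vertical_fov" (degrees; the focal length in pixels is half the picture's height over the tangent of half this angle, whatever the lens; pixels are square), "cx", "cy" (the principal point, pixels), "world_from_camera" (4x4, takes a point from camera to world coordinates); the wrist camera has in their place "T_tool_cam" (4x4, takes a point from camera to tool coordinates, whose origin is the TCP and whose axes are the flange's). Camera axes: x right, y up, looking along -z (the intrinsics and any distortion apply to the point x, -y, -z); pixel columns grow to the right and rows downward; lengths in mm; the calibration is good to about 2 mm. A picture is of the moment at which its call begins: read the wrist's pose just before it. get_calibration takes no time and is no camera call.
- job.sign_off(): hands the job in; it is judged then, once.
The state is a dict: "time": time; "q": joint angles; "joint_velocities": joint speeds; "joint_torque": joint torques, N m; "ee_pos": TCP position; "ee_rot": TCP orientation; "wrist_force": force on the tool from outside, world axes, zero at the start; "moment": the same for the moment, N m; "width": finger opening in mm; "finger_force": force on a finger pad.
Only numpy, scipy, OpenCV 4.12 (cv2) and the standard library are available. Lean on these libraries where they do the work, as an engineer would, in place of code of your own. Each camera call takes 0.05 s, during which the arm holds its last target. There are 200 camera calls.

### The job

Get the pastry scale ready: hang the round weighing pan by its eye on the scale's peg, pushed in past the little gravity flap so that the flap drops shut behind the eye, and let it hang still. Then tare the scale by pressing the long bar-shaped key only until you feel it click (the force drops), not squashing it on towards its stop, and let it come back up. Leave the other two keys, the rectangular-tray pan, the tin, the wooden mould and the bowl undisturbed.

Things in the scene. Friction and masses are not known exactly. Their poses are not given: they have to be found in the camera images.
- pan: Loose round aluminium weighing pan, 0.15 to 0.31 kg, standing on the table. Dish 90 mm across, 22 mm deep; origin: centre of its underside, z up. A central upright strap (8 mm thick in x, 16 mm wide) carries a square eye frame, 54 mm wide in y, 10 mm thick in x, from z = 68 to 122 mm, and above it a grip tab 10 mm (x) x 26 mm (y) reaching up to z = 153 mm. Any yaw within 0.9 rad.
- pan_eye (a point): Centre of the round pan's eye: a square hole 34 x 34 mm through the frame along the pan's x axis (either way round will do), centre 95 mm above the pan's underside, upper edge 112 mm. Axes as the pan's.
- stand: Fixed hook stand. Origin: centre of the underside of its base plate (120 x 100 x 12 mm). Its level peg, a 10 mm square steel bar, points along its own -x (towards the robot): axis at z = 160, top face 165 mm, tip at x = -82. A steel column (24 mm wide, 165 mm high) stands at x = +32 to +48 mm. A 26 mm square collar on the peg (front face x = -15, top z = 173) ends the usable length.
- peg_tip (a point): Centre of the free end face of the peg, 160 mm above the table; axes as the stand's.
- peg_seat (a point): Point on the peg's top face, 165 mm above the table, at stand x = -30 mm: a good resting place for the eye. The hung eye lies between flap and collar (eye centre at stand x = -58 to -20 mm) with its hole's upper edge on the peg, so its centre is 17 mm below the top face, 148 mm above the table.
- flap (a joint): Gravity flap, 15 g aluminium plate 14 mm wide, 3 mm thick, hinged at the peg's underside (stand x = -68 mm, z = 156 mm), hanging 32 mm down. 0 rad = hanging (shut); grows to 1.4 as it swings inward to the column and up; a stop bars it outward. The lower bar of an eye pushed inward lifts it; it falls shut when the frame is some 25 mm past the hinge. Best with the peg high in the hole.
- flap_edge (a point): Middle of the flap's free lower edge, 124 mm above the table when shut.
- console: Fixed keypad console: grey housing 120 (x) x 160 (y) x 50 mm high, origin at the centre of its underside; display hump (x = +18 to +58 mm, up to z = 79 mm) on the side away from the robot. Three grey keys in a row along y at x = -26 mm, 44 mm apart; which key has which of the three places varies.
- key_bar_top (a point): Centre of the top face of the tare key, the long bar-shaped one: 34 mm (along the console's x) by 16 mm (along y); 66 mm above the table when up. Its z is up.
- key_bar (a joint): Travel of the tare key: 0 m up, growing downward, hard stop at 0.0075. Tactile dome: resistance rises from 1 N to 5.4 N at 2.0 mm, then clicks: falls to 1.8 N at 4.8 mm, then climbs, 5 N at 6.5 mm and steeply beyond. Clicked from 2.8 mm on; past 6.5 mm is pressed too far. Springs back up by itself.
- key_round_top (a point): Centre of the top face of the round key (24 mm diameter), 66 mm above the table; not to be pressed.
- key_round (a joint): Travel of the round key (m), 0 up; same dome; not to be pressed.
- key_square_top (a point): Centre of the top face of the square key (22 mm), 66 mm above the table; not to be pressed.
- key_square (a joint): Travel of the square key (m), 0 up; same dome; not to be pressed.
- tray: Bystander: loose pan with a rectangular 90 (x) x 80 (y) x 22 mm tray, and the same strap, eye and tab as the round pan (153 mm high). Origin at the centre of its underside.
- tin: Bystander: loose plain metal tin, 66 mm diameter, 190 mm high, standing in the middle of the work area; origin at the centre of its underside.
- mould: Bystander: loose wooden pastry mould lying flat, block 100 x 55 x 24 mm with a handle out to 90 mm along its +x axis; origin under the block's centre.
- bowl: Bystander: loose white ceramic bowl, 100 mm across, 45 mm high; origin at the centre of its underside.
Things that resemble listed ones, but are neither listed nor needed, are in the scene too. What is shaped like the pan but blue is not meant.

How it is judged:
By the outcome, as a careful person would: the job done as asked, in the order asked, and still so for the second after the job is handed in, with the robot touching nothing.
It also fails if it takes over 70 s, if anything falls off the work surface, if the arm or the gripper's body presses on something with over 40 N, if the wrist force passes 120 N, or if a joint passes its speed limit or range.

## Working session

There is one attempt and no reset: what is moved stays moved. The work goes in short steps, Python scripts to look and compute and a tool call to move; the robot and the scene stay as the last step left them, time stands still between calls to the robot, and variables do not carry over. Pictures are saved under pics/ and viewed, at most 10 in all, crops included, and the job is handed in when it is done.

Besides the shell and the picture viewer there is one more tool, called after ">>>" by a JSON object that holds its "api" and its "payload", one argument or row to a line. drive_tool: Moves the arm, as the interface text tells. Its arguments: {"type":"object","properties":{"commands":{"type":"array"}},"required":["commands"]}

```bash
mkdir -p pics; ls
cat > h.py <<'E'
import numpy as np, cv2
from station import state, capture, get_calibration, job
E
python3 - <<'E'
from h import *
s=state(); print(s)
for n in("top","side"):
    c=get_calibration(n); print(n,c)
    p,d=capture(n); np.savez(f"{n}0.npz",p=p,d=d); cv2.imwrite(f"pics/{n}0.png",p[:,:,::-1])
print(get_calibration("wrist"))
E
```

```text
pics
{'time': 0.0, 'q': array([-1.36700948,  0.46835846, -0.01158936,  1.60358352,  0.00598963,
        1.07139022, -0.05633716]), 'joint_velocities': array([ 0.00089886,  0.00025897,  0.00186587,  0.0005852 , -0.00070605,
        0.00140476, -0.00057716]), 'joint_torque': array([-4.74553181e-04, -5.20568705e+01, -1.27582659e-02, -2.43755400e+01,
       -5.67448139e-02,  1.73465459e-02,  1.59902484e-04]), 'ee_pos': array([158.7503794 , 629.89350469, 301.76894716]), 'ee_rot': array([-4.63993641e-05,  1.23139200e-01,  9.92389042e-01, -8.51307002e-04]), 'wrist_force': array([0.03299322, 0.53841285, 0.87035494]), 'moment': array([-0.0031963 , -0.03022387,  0.00095983]), 'finger_force': 0.0, 'width': 91.99664001962306}
top {'vertical_fov': 57.66585134590482, 'cx': 316.14227455660676, 'cy': 199.43962481935455, 'world_from_camera': array([[ 1.49812370e-02,  9.92575053e-01, -1.20707609e-01,
         3.57386265e+02],
       [-9.99740404e-01,  1.69420687e-02,  1.52345556e-02,
         9.62551864e+01],
       [ 1.71664765e-02,  1.20448042e-01,  9.92571197e-01,
         1.00966079e+03],
       [
[... 278 characters left out ...]
       [-7.27278675e-01, -4.88244332e-01,  4.82372471e-01,
         8.23360097e+02],
       [-9.19286570e-03,  7.09682739e-01,  7.04461427e-01,
         1.20212484e+03],
       [ 0.00000000e+00,  0.00000000e+00,  0.00000000e+00,
         1.00000000e+00]])}
{'vertical_fov': 63.09587915838806, 'cx': 318.69122769520794, 'cy': 193.83376101299075, 'T_tool_cam': array([[-1.17207431e-03,  9.62886851e-01,  2.69902833e-01,
         7.58801696e+01],
       [ 9.99999105e-01,  1.30263484e-03, -3.04615886e-04,
        -6.08719303e-01],
       [-6.44895463e-04,  2.69902234e-01, -9.62887516e-01,
        -8.18522666e+01],
       [ 0.00000000e+00,  0.00000000e+00,  0.00000000e+00,
         1.00000000e+00]])}
```

View pics/top0.png

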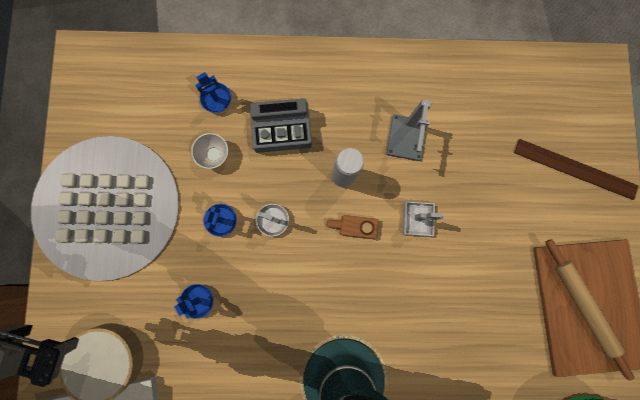

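View pics/side0.png

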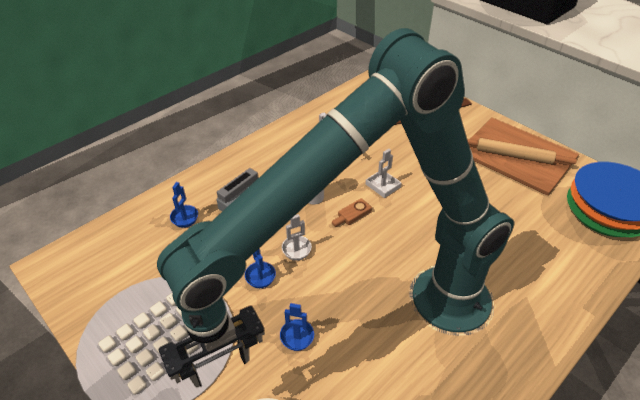

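Top view: round pan at (272,221), tray at (421,219), stand base about (407,137) with its peg ending near (421,150), console (281,125), tin (347,165), mould (358,227), bowl (210,151). In the side view the arm covers the stand, and the pan is at (297,243). I'll compute 3D positions next.

```bash
cat >> h.py <<'E'
from scipy.spatial.transform import Rotation as R
def K(c): return 200/np.tan(np.radians(c['vertical_fov']/2))
def wristT(c,s):
    T=np.eye(4); w,x,y,z=s['ee_rot']; T[:3,:3]=R.from_quat([x,y,z,w]).as_matrix(); T[:3,3]=s['ee_pos']
    return T@c['T_tool_cam']
def cloud(d,c,T):
    f=K(c); v,u=np.mgrid[0:400,0:640]
    P=np.stack([(u-c['cx'])/f*d,-(v-c['cy'])/f*d,-d],-1)
    P=P@T[:3,:3].T+T[:3,3]; P[d<=0]=np.nan; return P
def ray(u,v,c,T,z):
    f=K(c); r=T[:3,:3]@np.array([(u-c['cx'])/f,-(v-c['cy'])/f,-1]); o=T[:3,3]
    return o+r*(z-o[2])/r[2]
def proj(p,c,T):
    q=np.linalg.inv(T)@np.append(p,1); f=K(c); return c['cx']+f*q[0]/-q[2], c['cy']-f*q[1]/-q[2]
E
python3 - <<'E'
from h import *
c=get_calibration("top"); z=np.load("top0.npz"); P=cloud(z['d'],c,c['world_from_camera'])
def info(n,u0,u1,v0,v1,lo,hi):
    q=P[v0:v1,u0:u1].reshape(-1,3); q=q[(q[:,2]>lo)&(q[:,2]<hi)]
    xy=q[:,:2].astype(np.float32); m=q.mean(0)
    r=cv2.minAreaRect(xy) if len(xy)>2 else None
    print(n,len(q),m.round(1),'z',q[:,2].min().round(),q[:,2].max().round(),r)
info('table',330,360,240,300,-30,30)
info('pan dish',250,295,200,240,8,30)
info('pan tab',245,300,195,245,60,180)
info('pan tab top',245,300,195,245,146,165)
info('tray tab',400,445,195,240,125,165)
info('tray',400,445,195,240,8,30)
info('tin',325,370,140,195,180,200)
info('base',380,432,110,165,6,20)
info('peg etc',400,440,95,165,140,185)
info('console',245,315,120,155,40,57)
info('keys',250,310,118,150,59,70)
info('hump',245,315,95,125,70,90)
info('mould',325,385,210,245,15,35)
info('bowl',185,232,128,175,30,50)
# contact top crop image
im=z['p'][:,:,::-1]
a=cv2.resize(im[90:240,235:445],None,fx=3.8,fy=3.8,interpolation=cv2.INTER_CUBIC); cv2.imwrite('pics/crop1.png',a)
E
```

```text
table 1792 [ 2.885e+02  1.000e-01 -2.000e-01] z -6.0 5.0 ((288.8157043457031, -0.3786964416503906), (159.8292999267578, 81.11443328857422), 0.5650878548622131)
pan dish 308 [421.6 200.   16.8] z 8.0 26.0 ((420.9115905761719, 200.12387084960938), (84.54336547851562, 86.97443389892578), 0.5871513485908508)
pan tab 112 [418.8 195.9 131.8] z 74.0 157.0 ((420.5093078613281, 199.01719665527344), (53.94240188598633, 9.930845260620117), 70.11827850341797)
pan tab top 49 [420.4 198.9 152.6] z 147.0 157.0 ((420.55517578125, 199.18313598632812), (25.75634002685547, 9.810864448547363), 70.14166259765625)
tray tab 71 [ 429.5 -200.3  147.6] z 127.0 156.0 ((430.0553283691406, -202.3155059814453), (26.414735794067383, 9.82796859741211), 87.05256652832031)
tray 233 [ 431.6 -200.8   18.9] z 8.0 26.0 ((430.5513610839844, -202.62762451171875), (81.34790802001953, 90.43544006347656), 87.73291015625)
tin 560 [547.6   7.2 189.4] z 180.0 194.0 ((548.1798095703125, 6.925975799560547), (61.222679138183594, 60.03367614746094), 27.771780014038086)
base 1152 [ 656.7 -165.7   11.9] z 6.0 19.0 ((662.6859130859375,
[... 239 characters left out ...]
le 1373 [653.2 182.6  50.7] z 40.0 57.0 ((656.8727416992188, 179.61138916015625), (79.71762084960938, 160.80224609375), 5.285014629364014)
keys 221 [655.  181.6  65.6] z 59.0 70.0 ((665.6101684570312, 191.84915161132812), (56.3638916015625, 127.5625991821289), 2.811622142791748)
hump 842 [714.  186.1  79.2] z 70.0 86.0 ((716.0460815429688, 186.027587890625), (41.45511245727539, 149.78134155273438), 6.885928153991699)
mould 846 [405.8 -28.4  23.3] z 16.0 30.0 ((407.3214416503906, -18.597686767578125), (139.134033203125, 55.0084114074707), 84.07688903808594)
bowl 351 [611.4 381.5  40.9] z 30.0 49.0 ((603.4669189453125, 371.845703125), (97.72039794921875, 95.36119079589844), 3.4588310718536377)
```

View pics/crop1.png

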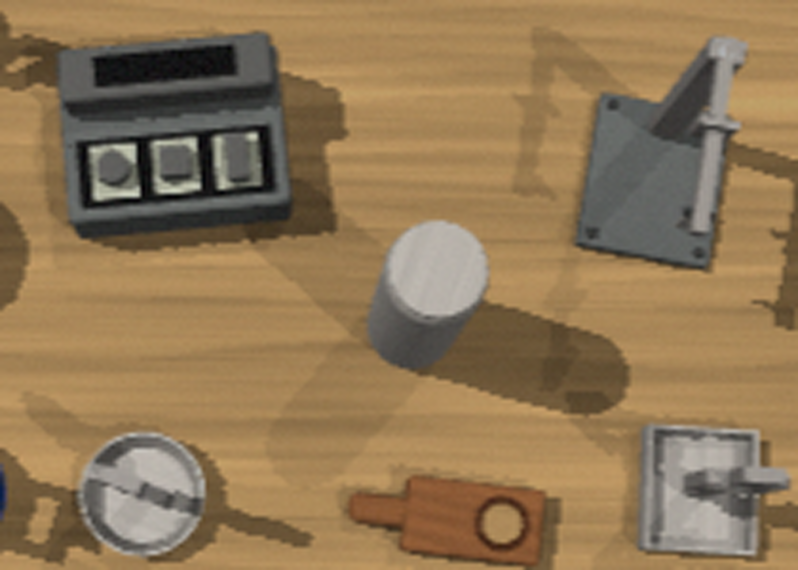

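The rightmost key (crop (238,157)) is the long bar. The middle key is square and the left one is round. The eye frame runs diagonally across the pan, so its yaw is about -0.35. The stand's yaw is about -0.17. I'll move the wrist over the pan.

>>> {"api": "drive_tool", "payload": {
  "commands": [
    [[-45,-44,0],0.18,60],
    [[-90,-88,0],0.36,60],
    [[-135,-132,0],0.54,60],
    [[-180,-176,0],0.72,60],
    [[-225,-220,0],0.9,60],
    [[-270,-264,0],1.06,60],
    [[-315,-308,0],1.22,60],
    [[-359,-354,0],1.38,60]
  ]
}}

```text
time: 1.1
ee_pos: [419.0, 201.1, 302.8]
ee_rot: [-0.0, 0.728, 0.685, 0.0]
wrist_force: [0.6, 0.2, -0.1]
width: 59.9
finger_force: 0.0
```

```bash
cat >> h.py <<'E'
def plan(p,yaw_y):
    "shift+turn from the present pose to TCP p with tool y axis at world angle yaw_y (deg)"
    s=state(); w,x,y,z=s['ee_rot']; M=R.from_quat([x,y,z,w]).as_matrix()
    a=np.degrees(np.arctan2(M[1,1],M[0,1])); 
    print('pos',s['ee_pos'].round(1),'tooly deg',a.round(2),'tilt',M[:,2].round(4),'F',s['wrist_force'].round(1),'w',round(s['width'],1),'t',round(s['time'],2))
    t=(a-yaw_y+180)%360-180
    print('shift',(M.T@(np.array(p)-s['ee_pos'])).round(1),'turn',np.radians(t).round(3),'j',s['q'].round(2))
def look(n,fn):
    s=state(); p,d=capture(n); c=get_calibration(n)
    T=wristT(c,s) if n=='wrist' else c['world_from_camera']
    np.savez(fn+'.npz',p=p,d=d,T=T); cv2.imwrite(f'pics/{fn}.png',p[:,:,::-1]); return p,d,c,T,cloud(d,c,T)
def rect(q,lo,hi):
    q=q.reshape(-1,3); q=q[(q[:,2]>lo)&(q[:,2]<hi)]; print(len(q),'z med',np.median(q[:,2]).round(1),cv2.minAreaRect(q[:,:2].astype(np.float32)))
E
cat > m.py <<'E'
from h import *
plan([420.5,199.2,302],-20)
E
python3 m.py
```

```text
pos [419.  201.1 302.8] tooly deg -3.5 tilt [ 3.e-04  4.e-04 -1.e+00] F [ 0.6  0.2 -0.1] w 59.9 t 1.1
shift [-1.8  1.6  0.8] turn 0.288 j [-0.92  0.15  0.45  2.06 -0.08  0.94 -0.5 ]
```

>>> {"api": "drive_tool", "payload": {
  "commands": [
    [[-2,2,0],0.15,60],
    [[-2,2,0],0.29,60],
    [[-2,2,0],0.29,60],
    [[-2,2,0],0.29,60]
  ]
}}

```text
time: 1.6
ee_pos: [420.0, 201.0, 302.6]
ee_rot: [0.0, 0.817, 0.576, -0.0]
wrist_force: [0.6, -0.5, -1.2]
width: 60.2
finger_force: 0.0
```

```bash
cat > m.py <<'E'
from h import *
plan([420.5,199.2,302],-20)
p,d,c,T,P=look('wrist','w1')
m=(abs(P[...,0]-420)<60)&(abs(P[...,1]-199)<60)
Q=P[m]
rect(Q,147,160); rect(Q,75,160); rect(Q,8,30); rect(Q,14,28)
v,u=np.where(m&(P[...,2]>147)); print('tab px',u.min(),u.max(),v.min(),v.max())
E
python3 m.py
```

```text
pos [420.  201.  302.6] tooly deg -19.67 tilt [-2.e-04 -2.e-04 -1.e+00] F [ 0.6 -0.5 -1.2] w 60.2 t 1.6
shift [-1.5  1.   0.6] turn 0.006 j [-0.95  0.15  0.48  2.06 -0.09  0.95 -0.77]
454 z med 152.6 ((420.3988952636719, 198.65968322753906), (26.153141021728516, 9.117753982543945), 70.21065521240234)
890 z med 148.2 ((420.3944396972656, 198.7405548095703), (54.10697937011719, 9.98094367980957), 70.17823028564453)
1647 z med 18.0 ((420.3773193359375, 199.37594604492188), (87.43646240234375, 88.32589721679688), 73.15301513671875)
1166 z med 20.4 ((420.3773193359375, 199.37594604492188), (87.43646240234375, 88.32589721679688), 73.15301513671875)
tab px 0 619 192 399
```

View pics/w1.png

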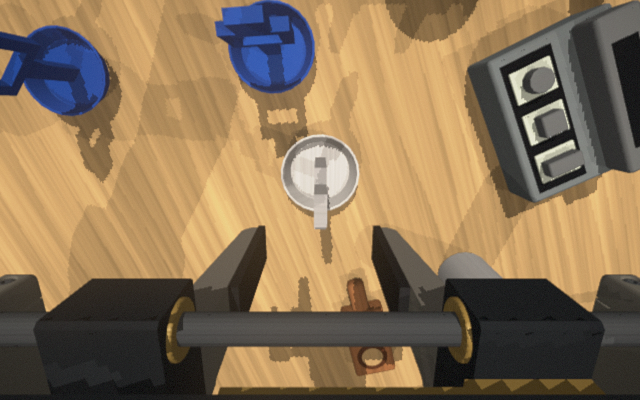

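The wrist view shows the pan at (320,172) with its tab running to (320,225), centred between the fingers. Both views put the tab at (420.4, 198.7) with its top at 152.6. I'll descend and grip.

>>> {"api": "drive_tool", "payload": {
  "commands": [
    [[-2,1,30],0.007,60],
    [[-2,1,60],0.007,60],
    [[-2,1,80],0.007,60],
    [[-2,1,88],0.007,60],
    [[-2,1,88],0.007,60]
  ]
}}

```text
time: 2.28
ee_pos: [420.5, 198.7, 214.6]
ee_rot: [0.0, 0.82, 0.572, -0.0]
wrist_force: [-0.9, -0.5, -0.0]
width: 60.2
finger_force: 0.0
```

>>> {"api": "drive_tool", "payload": {
  "commands": [
    [[0,0,0],0,4],
    [[0,0,0],0,4],
    [[0,0,0],0,4],
    [[0,0,0],0,4],
    [[0,0,0],0,4],
    [[0,0,0],0,4]
  ]
}}

```text
time: 3.02
ee_pos: [420.5, 198.7, 214.7]
ee_rot: [-0.0, 0.82, 0.572, 0.0]
wrist_force: [-0.5, -0.5, 0.3]
width: 9.6
finger_force: 30.0
```

>>> {"api": "drive_tool", "payload": {
  "commands": [
    [[0,0,-20],0,4],
    [[0,0,-50],0,4],
    [[0,0,-80],0,4],
    [[0,0,-90],0,4],
    [[-55,23,-90],0,4],
    [[-110,46,-90],0,4],
    [[-165,68,-90],0,4],
    [[-220,91,-90],0,4]
  ]
}}

```text
time: 4.03
ee_pos: [429.1, -40.9, 304.0]
ee_rot: [-0.0, 0.82, 0.572, -0.0]
wrist_force: [0.6, -0.6, -0.9]
width: 9.9
finger_force: 30.0
```

```bash
cat > m.py <<'E'
from h import *
plan([430,-40,305],-10)
_,_,cs,Ts,Ps=look('side','s1')
_,_,ct,Tt,Pt=look('top','t1')
for n,P in(('top',Pt),('side',Ps)):
    m=(P[...,0]>560)&(P[...,0]<725)&(abs(P[...,1]+170)<60)
    v,u=np.where(m&(P[...,2]>145)); print(n,u.min(),u.max(),v.min(),v.max())
    Q=P[m&(P[...,2]>155)&(P[...,2]<185)]
    rect(Q,150,185)
    A=Q[(Q[:,0]<625)&(Q[:,2]>160)]  # peg front
    print(len(A),'x',A[:,0].min(),'z',np.percentile(A[:,2],[10,50,90]))
    l=cv2.fitLine(A[:,:2].astype(np.float32),cv2.DIST_L2,0,.01,.01).ravel(); print('line',l, np.degrees(np.arctan2(l[1],l[0])))
    rect(P[m],6,20)
    ax=np.array([np.cos(np.radians(-10)),np.sin(np.radians(-10))])
    pr=A[:,:2]@ax; print('tip proj',np.percentile(pr,[0,2,5]))
im=np.load('s1.npz')['p'][:,:,::-1]; cv2.imwrite('pics/s1c.png',cv2.resize(im[50:250,200:460],None,fx=3,fy=3,interpolation=cv2.INTER_CUBIC))
E
python3 m.py
```

```text
pos [429.1 -40.9 304. ] tooly deg -20.19 tilt [-8.e-04  2.e-04 -1.e+00] F [ 0.6 -0.6 -0.9] w 9.9 t 4.03
shift [ 1.2  0.6 -1. ] turn -0.178 j [-0.64  0.08  0.71  2.14 -0.06  0.94 -0.25]
top 415 431 99 151
345 z med 164.6 ((646.0263061523438, -171.30575561523438), (25.545320510864258, 129.8474884033203), 80.7205581665039)
83 x 581.5035751777662 z [162.24435749 164.38885583 166.51097841]
line [ 9.8355502e-01 -1.8060885e-01  6.0300208e+02 -1.6428572e+02] -10.405225
1024 z med 11.9 ((663.8499755859375, -174.46353149414062), (102.7410659790039, 117.6409683227539), 82.53577423095703)
tip proj [601.13700657 601.26560405 601.87599152]
side 319 342 112 136
118 z med 163.7 ((646.0192260742188, -169.25416564941406), (25.09563446044922, 129.11502075195312), 80.6274642944336)
14 x 591.8098442397909 z [160.53839347 165.10369635 166.87407834]
line [ 9.2269272e-01 -3.8553613e-01  6.1212000e+02 -1.6237309e+02] -22.677027
441 z med 12.0 ((648.765625, -181.65896606445312), (91.90997314453125, 165.28515625), 63.47800827026367)
tip proj [609.71912633 612.86363619 617.58040097]
```

View pics/s1c.png

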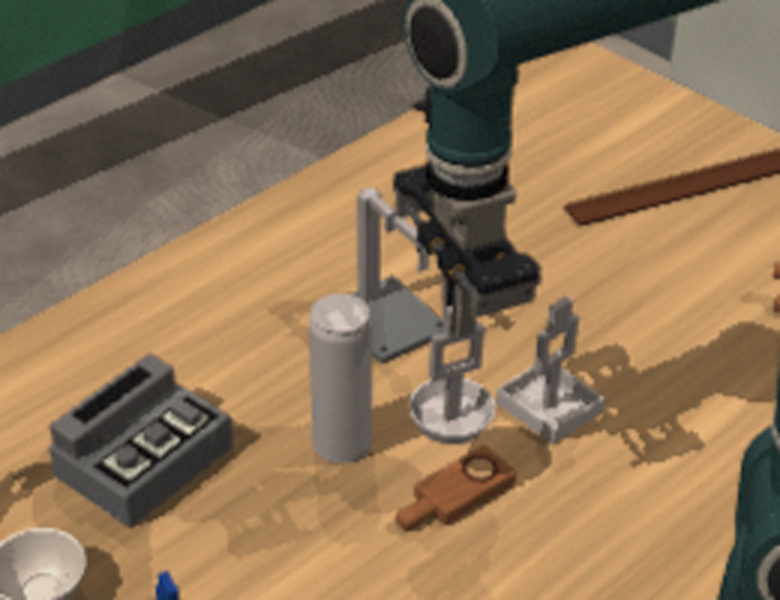

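The side crop shows the pan held upright at (452,405) and clear of the tray. Both views put the peg's top at about 164.5. I'll move to a pose in front of the peg tip and align with it.

>>> {"api": "drive_tool", "payload": {
  "commands": [
    [[-13,31,5],-0.05,4],
    [[-26,62,11],-0.1,4],
    [[-39,93,17],-0.15,4],
    [[-52,124,23],-0.183,4],
    [[-60,145,30],-0.183,4],
    [[-65,155,33],-0.183,4],
    [[-65,155,33],-0.183,4],
    [[-65,155,33],-0.183,4]
  ]
}}

```text
time: 5.12
ee_pos: [552.3, -153.0, 271.6]
ee_rot: [-0.001, 0.764, 0.645, 0.0]
wrist_force: [-0.4, 0.7, -1.8]
width: 9.7
finger_force: 30.0
```

```bash
cat > m.py <<'E'
from h import *
plan([552.2,-155.3,271.2],-9.7)
p,d,cs,Ts,Ps=look('side','s2')
pw,d,cs,Ts,Pw=look('wrist','w2')
P=Ps; m=(P[...,0]>500)&(P[...,0]<600)&(abs(P[...,1]+155)<50)&(P[...,2]>110)&(P[...,2]<178)
print('pan frame in side'); rect(P[m&(P[...,0]<570)],125,176)
for n,P in (('side',Ps),('wrist',Pw)):
  m=(P[...,0]>573)&(P[...,0]<625)&(abs(P[...,1]+165)<25)&(P[...,2]>155)&(P[...,2]<175); print(n,m.sum())
  if m.sum()>5: rect(P[m],155,175)
a=cv2.resize(p[60:180,270:420,::-1],None,fx=4,fy=4,interpolation=cv2.INTER_CUBIC)
b=cv2.resize(pw[:,:,::-1],None,fx=.6,fy=.6); 
o=np.zeros((600,800,3),np.uint8); o[:240,:384]=b; o[120:600,200:800]=a; cv2.imwrite('pics/s2c.png',o)
E
python3 m.py
```

```text
pos [ 552.3 -153.   271.6] tooly deg -9.71 tilt [-7.e-04  9.e-04 -1.e+00] F [-0.4  0.7 -1.8] w 9.7 t 5.12
shift [-2.3  0.3  0.4] turn -0.0 j [-0.32  0.43  0.69  1.86 -0.33  0.97  0.34]
pan frame in side
139 z med 144.1 ((550.733642578125, -150.11724853515625), (57.86662292480469, 21.357683181762695), 77.25818634033203)
side 46
46 z med 163.1 ((601.8009033203125, -163.74656677246094), (13.806682586669922, 46.34663772583008), 75.34628295898438)
wrist 1533
1533 z med 164.4 ((603.2752075195312, -165.19308471679688), (18.67481231689453, 44.692481994628906), 82.22985076904297)
```

View pics/s2c.png

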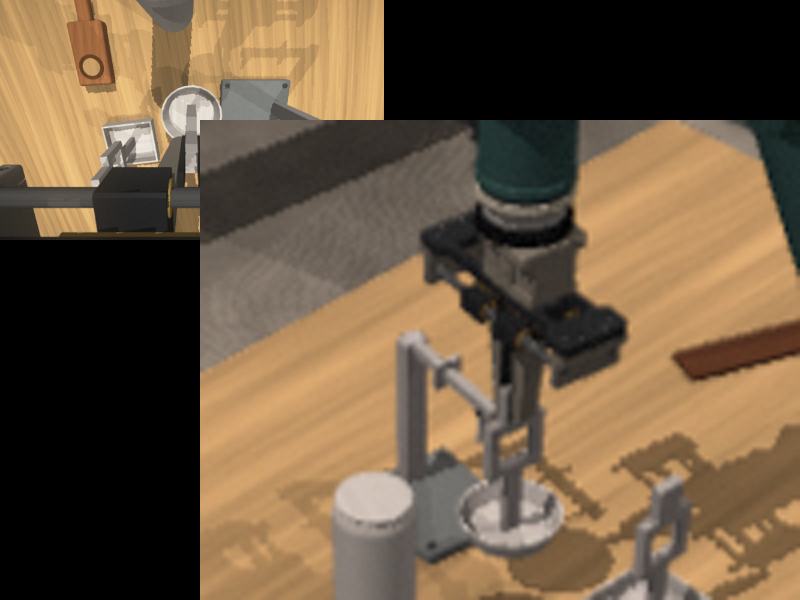

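The view shows the eye just in front of the peg tip, facing it and at the right height. I'll push it in along tool y.

>>> {"api": "drive_tool", "payload": {
  "commands": [
    [[-3,0,0],0,4],
    [[-3,10,0],0,4],
    [[-3,20,0],0,4],
    [[-3,28,0],0,4],
    [[-3,34,0],0,4],
    [[-3,40,0],0,4],
    [[-3,40,0],0,4]
  ]
}}

```text
time: 6.1
ee_pos: [592.0, -163.7, 271.6]
ee_rot: [0.0, 0.765, 0.645, -0.0]
wrist_force: [-0.1, -0.4, -1.5]
width: 9.9
finger_force: 30.0
```

>>> {"api": "drive_tool", "payload": {
  "commands": [
    [[0,6,0],0,4],
    [[0,12,0],0,4],
    [[0,18,0],0,4],
    [[0,24,0],0,4],
    [[0,30,0],0,4],
    [[0,36,0],0,4],
    [[0,42,0],0,4],
    [[0,42,0],0,4]
  ]
}}

```text
time: 7.1
ee_pos: [633.5, -170.7, 271.6]
ee_rot: [0.0, 0.765, 0.645, -0.0]
wrist_force: [-0.0, 0.3, -2.0]
width: 9.8
finger_force: 30.0
```

```bash
cat > m.py <<'E'
from h import *
plan([633.5,-169.8,271.2],-9.7)
p,d,cs,Ts,Ps=look('side','s3')
a=cv2.resize(p[60:180,270:420,::-1],None,fx=5,fy=5,interpolation=cv2.INTER_CUBIC); cv2.imwrite('pics/s3c.png',a)
E
python3 m.py
```

```text
pos [ 633.5 -170.7  271.6] tooly deg -9.73 tilt [ 1.e-04 -2.e-04 -1.e+00] F [-0.   0.3 -2. ] w 9.8 t 7.1
shift [ 0.9 -0.1  0.4] turn -0.001 j [-0.25  0.57  0.66  1.65 -0.39  1.06  0.36]
```

View pics/s3c.png

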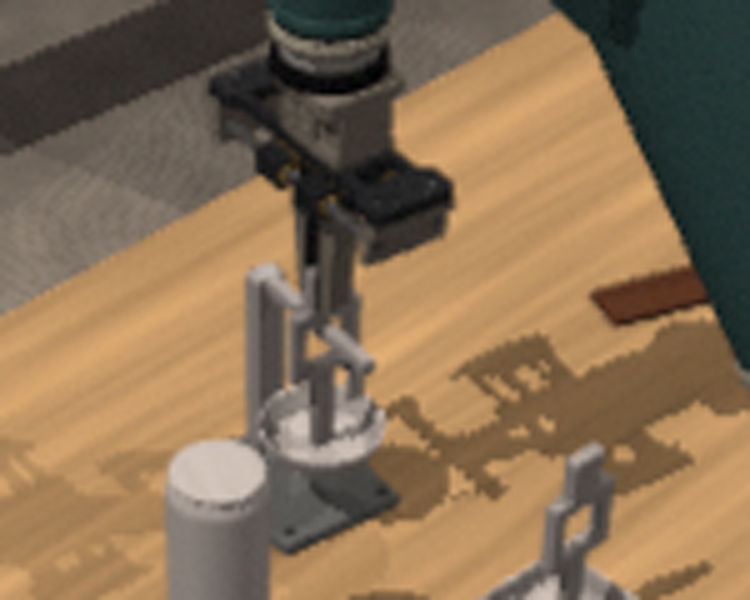

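The eye is on the peg at (330,345) and the flap hangs at (357,380) behind it. I'll lower the pan onto the peg.

>>> {"api": "drive_tool", "payload": {
  "commands": [
    [[0,0,1],0,4],
    [[0,0,2],0,4],
    [[0,0,3],0,4],
    [[0,0,3.5],0,4],
    [[0,0,3.5],0,4],
    [[0,0,3.5],0,4]
  ]
}}

```text
time: 7.9
ee_pos: [633.1, -170.7, 268.2]
ee_rot: [0.0, 0.765, 0.645, 0.0]
wrist_force: [0.4, 1.0, -2.3]
width: 9.7
finger_force: 30.0
```

>>> {"api": "drive_tool", "payload": {
  "commands": [
    [[0,0,0.3],0,4],
    [[0,0,0.6],0,4],
    [[0,0,0.6],0,4],
    [[0,0,0.6],0,4]
  ]
}}

```text
time: 8.4
ee_pos: [633.1, -170.7, 267.8]
ee_rot: [0.0, 0.765, 0.644, 0.0]
wrist_force: [-0.1, 0.7, 0.7]
width: 9.4
finger_force: 30.0
```

The pan's weight is now on the peg. I'll open the fingers gently and then raise the gripper.

>>> {"api": "drive_tool", "payload": {
  "commands": [
    [[0,0,0],0,11],
    [[0,0,0],0,13],
    [[0,0,0],0,16],
    [[0,0,0],0,22],
    [[0,0,0],0,28],
    [[0,0,0],0,34],
    [[0,0,0],0,34]
  ]
}}

```text
time: 9.28
ee_pos: [633.1, -170.7, 267.6]
ee_rot: [0.0, 0.765, 0.644, 0.0]
wrist_force: [0.1, 0.1, -0.0]
width: 34.0
finger_force: 0.0
```

>>> {"api": "drive_tool", "payload": {
  "commands": [
    [[0,0,-10],0,34],
    [[0,0,-25],0,34],
    [[0,0,-45],0,34],
    [[0,0,-75],0,34],
    [[0,0,-105],0,34],
    [[0,0,-130],0,34],
    [[0,0,-140],0,34],
    [[0,0,-140],0,34]
  ]
}}

```text
time: 10.28
ee_pos: [633.1, -170.8, 408.5]
ee_rot: [0.0, 0.765, 0.644, 0.001]
wrist_force: [-0.4, 0.4, -0.7]
width: 34.1
finger_force: 0.0
```

```bash
cat > m.py <<'E'
from h import *
s=state()
p,d,cs,Ts,Ps=look('side','s4')
pt,dt,c,T,Pt=look('top','t4')
m=(abs(Ps[...,0]-633)<40)&(abs(Ps[...,1]+170)<40)&(Ps[...,2]>185)&(Ps[...,2]<215); rect(Ps[m],180,215)
# bar key from several earlier views
w=np.load('w1.npz'); cw=get_calibration('wrist')
for n,P in(('top',Pt),('side',Ps),('w1',cloud(w['d'],cw,w['T']))):
    m=(P[...,0]>620)&(P[...,0]<690)&(P[...,1]>110)&(P[...,1]<250)&(P[...,2]>60)&(P[...,2]<72)
    k,lab,st,cen=cv2.connectedComponentsWithStats(m.astype(np.uint8))
    print(n)
    for i in range(1,k):
        if st[i,4]>12: q=P[lab==i]; print(st[i].tolist(), np.median(q[:,2]).round(1), [np.round(t,1) for t in cv2.minAreaRect(q[:,:2].astype(np.float32))])
plan([660,180,330],-9.7)
a=cv2.resize(p[60:180,270:360,::-1],None,fx=5,fy=5,interpolation=cv2.INTER_CUBIC)
b=cv2.resize(pt[110:150,250:312,::-1],None,fx=5.5,fy=5.5,interpolation=cv2.INTER_CUBIC)
o=np.zeros((600,800,3),np.uint8); o[:600,:450]=a; o[:220,455:455+341]=b; cv2.imwrite('pics/s4c.png',o)
E
python3 m.py
```

```text
58 z med 199.9 ((631.8508911132812, -168.27735900878906), (27.149364471435547, 18.217103958129883), 83.92478942871094)
top
[294, 125, 7, 13, 74] 66.0 [array([656.4, 135.7]), array([32.8, 16. ]), np.float64(1.7)]
[277, 128, 9, 9, 72] 66.1 [array([652.3, 178.6]), array([22.4, 21.7]), np.float64(2.7)]
[261, 130, 8, 9, 63] 66.3 [array([646.7, 222.2]), array([21.8, 19.2]), np.float64(3.5)]
side
[257, 183, 10, 7, 47] 64.6 [array([654.1, 136.3]), array([36.9, 18. ]), np.float64(5.1)]
[248, 190, 9, 8, 41] 65.3 [array([650.2, 180.2]), array([25.1, 23. ]), np.float64(87.6)]
[238, 198, 8, 7, 42] 64.4 [array([644.8, 224.3]), array([19.6, 24.9]), np.float64(69.5)]
w1
[579, 31, 14, 19, 150] 65.5 [array([689. , 242.2]), array([ 2.7, 15.4]), np.float64(6.8)]
[526, 66, 29, 28, 608] 65.6 [array([646.7, 222. ]), array([23.6, 23. ]), np.float64(36.6)]
[538, 108, 30, 30, 604] 65.5 [array([651.7, 178.3]), array([22.9, 22.1]), np.float64(8.0)]
[545, 149, 40, 28, 625] 65.4 [array([656.5, 134.6]), array([34.7, 16.8]), np.float64(7.2)]
pos [ 632.8 -170.5  406.8] tooly deg -9.74 tilt [-1.3e-03  4.0e-04 -1.0e+00] F [ 0.8 -0.6  0.2] w 34.1 t 10.38
shift [350.  -32.4  76.9] turn -0.001 j [-0.29  0.45  0.72  1.5  -0.3   1.3   0.29]
```

View pics/s4c.png

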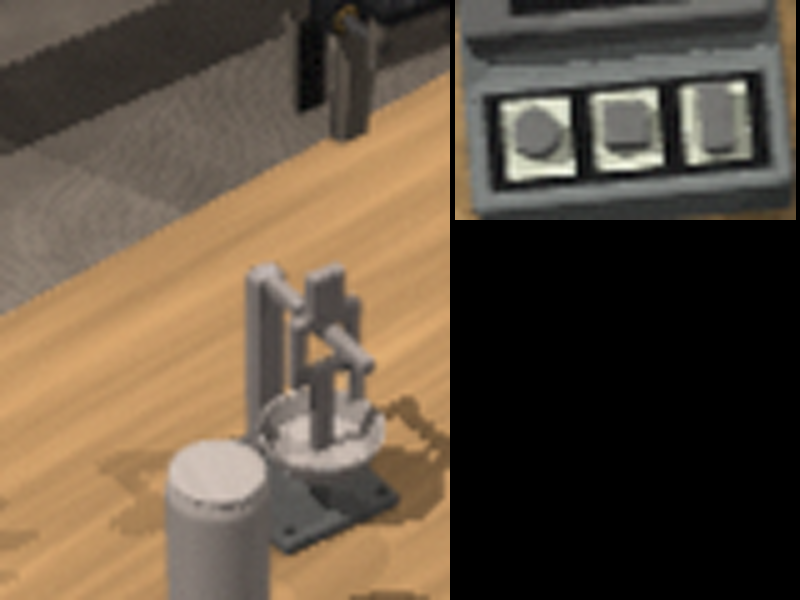

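The pan hangs on the peg with its tab at (325,290), released. In this view the flap overlaps the frame's right bar, so I'll check it in the depth data.

```bash
cat > m.py <<'E'
from h import *
c=get_calibration('side'); T=c['world_from_camera']; tip=np.array([581.8,-160.6,0]); a=np.array([.9857,-.1685,0]); l=np.array([.1685,.9857,0])
for f in('s2','s3','s4'):
    z=np.load(f+'.npz'); P=cloud(z['d'],c,T); q=P-tip; X=q@a-82; Y=q@l
    m=(X>-90)&(X<-36)&(abs(Y)<14)&(P[...,2]>110)&(P[...,2]<154)
    print(f,m.sum()); print(np.c_[X[m],Y[m],P[m][:,2]].round(0).astype(int).tolist())
for n,x,zz in(('shut',-68,124),('hinge',-68,156)): print(n,proj(tip+a*(x+82)+[0,0,zz],c,T))
E
python3 m.py
```

```text
s2 19
[[-49, 2, 152], [-67, 7, 153], [-64, 4, 146], [-72, 6, 152], [-66, -2, 145], [-66, 5, 144], [-62, -2, 138], [-69, 0, 143], [-70, -4, 142], [-65, 5, 138], [-73, 7, 145], [-66, 5, 135], [-72, 6, 139], [-69, 7, 134], [-67, 1, 130], [-66, 5, 127], [-69, 3, 128], [-66, 5, 122], [-71, 4, 125]]
s3 36
[[-37, 1, 152], [-38, -7, 137], [-39, -10, 136], [-39, 11, 141], [-37, 5, 138], [-40, 4, 139], [-37, 10, 135], [-37, -3, 129], [-41, -5, 132], [-38, 14, 133], [-66, 5, 148], [-67, 2, 147], [-69, 0, 148], [-36, 13, 128], [-37, 9, 126], [-37, -3, 121], [-69, 8, 146], [-71, 1, 145], [-69, -5, 141], [-68, 7, 141], [-68, 3, 140], [-70, 0, 139], [-67, -7, 135], [-67, 6, 136], [-66, 1, 133], [-62, -6, 128], [-68, -5, 132], [-36, 4, 111], [-68, 7, 133], [-72, 5, 135], [-68, -2, 129], [-68, -6, 128], [-66, 5, 127], [-64, -1, 123], [-68, -2, 125], [-68, 6, 124]]
s4 38
[[-43, -3, 142], [-39, -10, 132], [-37, 5, 133], [-40, 4, 135], [-36, 4, 128], [-37, -3, 125], [-41, -5, 127], [-65, 5, 147], [-69, 4, 150], [-71, 1, 149], [-75, 0, 151], [-37, 9, 127], [-68, 7, 146], [-66, 1, 142], [-69, 0, 143], [-67, -6, 139], [-40, 11, 125], [-42, 0, 121], [-66, 6, 140], [-72, 6, 144], [-66, -3, 136], [-70, -4, 138], [-39, -2, 114], [-72, 10, 141], [-71, 5, 138], [-68, -2, 133], [-69, -5, 133], [-38, 1, 110], [-64, 4, 129], [-70, 4, 133], [-73, 2, 134], [-71, -3, 131], [-70, 8, 130], [-69, 3, 128], [-76, 4, 133], [-67, -7, 122], [-65, 4, 121], [-68, 2, 123]]
shut (np.float64(340.55604566973284), np.float64(139.38959057146718))
hinge (np.float64(340.8162118171738), np.float64(131.7867005471782))
```

The flap is shut at stand x = -68 with the eye at about x = -33, so the hanging is done. The tare key is at (656.4, 135.2, 65.6) and the console yaw is about 6.4°. I'll go there with the fingers closed.

>>> {"api": "drive_tool", "payload": {
  "commands": [
    [[50,-5,0],-0.05,0],
    [[100,-10,0],-0.1,0],
    [[150,-15,0],-0.15,0],
    [[200,-20,0],-0.2,0],
    [[250,-24,30],-0.25,0],
    [[305,-28,70],-0.28,0],
    [[305,-28,120],-0.28,0],
    [[305,-28,147],-0.28,0]
  ]
}}

```text
time: 11.38
ee_pos: [655.1, 136.1, 255.8]
ee_rot: [-0.002, 0.666, 0.746, -0.003]
wrist_force: [0.1, -1.0, -0.7]
width: 0.3
finger_force: 0.0
```

```bash
cat > m.py <<'E'
from h import *
plan([656.4,135.2,170],6.4)
p,d,c,T,P=look('wrist','w5')
m=(P[...,0]>620)&(P[...,0]<690)&(P[...,1]>110)&(P[...,1]<250)&(P[...,2]>60)&(P[...,2]<72)
k,lab,st,cen=cv2.connectedComponentsWithStats(m.astype(np.uint8))
for i in range(1,k):
    if st[i,4]>50: q=P[lab==i]; print(st[i].tolist(), np.median(q[:,2]).round(1), [np.round(t,1) for t in cv2.minAreaRect(q[:,:2].astype(np.float32))])
E
python3 m.py
```

```text
pos [655.1 136.1 255.8] tooly deg 6.43 tilt [-0.0063 -0.0017 -1.    ] F [ 0.1 -1.  -0.7] w 0.3 t 11.38
shift [-1.   1.8 85.8] turn 0.001 j [-0.63  0.59  0.54  1.62 -0.34  1.04  0.12]
[378, 57, 3, 21, 51] 65.8 [array([689.2, 242.3]), array([ 0.4, 14.5]), np.float64(6.6)]
[308, 73, 30, 32, 710] 65.7 [array([647.4, 221.6]), array([23.2, 22.7]), np.float64(50.5)]
[310, 131, 26, 27, 686] 65.6 [array([652.3, 177.9]), array([21.1, 21.9]), np.float64(6.3)]
[303, 185, 40, 19, 724] 65.5 [array([657.3, 134.8]), array([34.1, 16.1]), np.float64(7.0)]
```

View pics/w5.png

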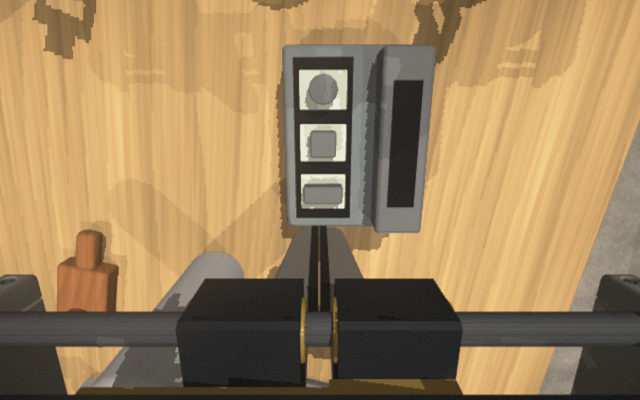

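The bar key is at (323,194), lying along the finger line. The square key is at (323,144) and the round one at (323,89). I'll descend to about 6 mm above the bar key.

>>> {"api": "drive_tool", "payload": {
  "commands": [
    [[-1,2,30],0,0],
    [[-1,2,60],0,0],
    [[-1,2,80],0,0],
    [[-1,2,92],0,0],
    [[-1,2,96],0,0],
    [[-1,2,96],0,0],
    [[-1,2,96],0,0]
  ]
}}

```text
time: 12.3
ee_pos: [659.7, 134.0, 165.6]
ee_rot: [0.0, 0.667, 0.745, 0.001]
wrist_force: [0.5, -0.1, 0.2]
width: 0.2
finger_force: 0.0
```

>>> {"api": "drive_tool", "payload": {
  "commands": [
    [[0,0,1],0,0],
    [[0,0,2],0,0],
    [[0,0,3],0,0],
    [[0,0,4],0,0],
    [[0,0,4],0,0]
  ]
}}

```text
time: 12.92
ee_pos: [659.2, 133.9, 160.5]
ee_rot: [-0.0, 0.667, 0.745, -0.0]
wrist_force: [-0.7, 0.9, 0.6]
width: 0.4
finger_force: 0.0
```

>>> {"api": "drive_tool", "payload": {
  "commands": [
    [[1,-2,1],0,0],
    [[1,-2,2.5],0,0],
    [[1,-2,4],0,0],
    [[1,-2,5],0,0],
    [[1,-2,6],0,0],
    [[1,-2,6],0,0]
  ]
}}

```text
time: 13.68
ee_pos: [657.2, 134.6, 154.6]
ee_rot: [0.0, 0.667, 0.745, 0.0]
wrist_force: [0.2, -0.7, 0.2]
width: 0.3
finger_force: 0.0
```

>>> {"api": "drive_tool", "payload": {
  "commands": [
    [[0,0,0.5],0,0],
    [[0,0,1],0,0],
    [[0,0,1],0,0]
  ]
}}

```text
time: 14.05
ee_pos: [657.2, 134.6, 153.9]
ee_rot: [0.0, 0.667, 0.745, 0.0]
wrist_force: [-0.2, -0.1, 2.7]
width: 0.6
finger_force: 1.6
```

>>> {"api": "drive_tool", "payload": {
  "commands": [
    [[0,0,0.5],0,0],
    [[0,0,1],0,0],
    [[0,0,1],0,0]
  ]
}}

```text
time: 14.42
ee_pos: [657.2, 134.6, 152.8]
ee_rot: [0.0, 0.667, 0.745, 0.0]
wrist_force: [-1.4, 0.1, 5.2]
width: 0.5
finger_force: 2.6
```

>>> {"api": "drive_tool", "payload": {
  "commands": [
    [[0,0,0.4],0,0],
    [[0,0,0.8],0,0],
    [[0,0,0.8],0,0]
  ]
}}

```text
time: 14.8
ee_pos: [657.2, 134.6, 151.9]
ee_rot: [0.0, 0.667, 0.745, 0.0]
wrist_force: [-0.1, 0.1, 4.4]
width: 0.6
finger_force: 2.3
```

>>> {"api": "drive_tool", "payload": {
  "commands": [
    [[0,0,0.4],0,0],
    [[0,0,0.8],0,0],
    [[0,0,0.8],0,0]
  ]
}}

```text
time: 15.18
ee_pos: [657.2, 134.7, 150.7]
ee_rot: [0.0, 0.667, 0.745, 0.0]
wrist_force: [0.4, 0.3, 2.4]
width: 0.0
finger_force: 1.2
```

The force fell from 5.4 N to 2.4 N, so the key has clicked at roughly 4 mm. I'll back off straight up.

>>> {"api": "drive_tool", "payload": {
  "commands": [
    [[0,0,-3],0,0],
    [[0,0,-8],0,0],
    [[0,0,-20],0,0],
    [[0,0,-50],0,0],
    [[0,0,-90],0,0],
    [[0,0,-120],0,0],
    [[0,0,-120],0,0]
  ]
}}

```text
time: 16.05
ee_pos: [658.3, 134.7, 274.3]
ee_rot: [0.001, 0.667, 0.745, 0.002]
wrist_force: [-0.0, -0.4, -1.3]
width: 0.7
finger_force: 0.0
```

```bash
cat > m.py <<'E'
from h import *
p,d,c,T,P=look('wrist','w6')
m=(P[...,0]>620)&(P[...,0]<690)&(P[...,1]>110)&(P[...,1]<250)&(P[...,2]>60)&(P[...,2]<72)
k,lab,st,cen=cv2.connectedComponentsWithStats(m.astype(np.uint8))
for i in range(1,k):
    if st[i,4]>50: q=P[lab==i]; print(np.median(q[:,2]).round(1), np.round(np.median(q,0),1))
p,d,c,T,P=look('side','s6')
c=get_calibration('side'); T=c['world_from_camera']; tip=np.array([581.8,-160.6,0]); a=np.array([.9857,-.1685,0]); l=np.array([.1685,.9857,0])
q=P-tip; X=q@a-82; Y=q@l
m=(X>-80)&(X<-58)&(abs(Y)<14)&(P[...,2]>110)&(P[...,2]<154); print('flap',m.sum(),np.median(X[m]),P[m][:,2].min())
m=(abs(P[...,0]-633)<40)&(abs(P[...,1]+170)<40)&(P[...,2]>185); rect(P[m],180,215)
s=state(); print(s['ee_pos'],s['time'])
E
python3 m.py
```

```text
65.7 [647.3 221.8  65.7]
65.6 [652.3 178.6  65.6]
65.5 [656.7 135.4  65.5]
flap 25 -69.59040679486296 123.98691402221516
56 z med 199.5 ((633.5291748046875, -168.94378662109375), (27.200468063354492, 18.369253158569336), 80.668701171875)
[656.77486044 134.77304096 270.87043174] 16.15
```

All keys are up, the flap is shut and the pan is hanging still, so I'll sign off.

```bash
python3 -c "
from h import *
print(job.sign_off())"
```

```text
the job is handed in; nothing more can be done
None
```

The job is handed in: the round pan hangs still on the peg with the flap shut behind its eye, and the tare key was pressed only to its click (about 4 mm, force down from 5.2 N to 2.4 N) and came back up; nothing else was touched.

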